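# Lift a tool-box lid with a dowel through its eye and hold it half open

## Robot

A 7-joint arm with a two-finger parallel gripper is mounted at the origin on a cart in front of the work surface, level with it; the furniture and walls round the work are solid. World frame = base frame: x ahead of the robot, y to its left, z up, the work surface at z = 0. Lengths are in m, angles in rad, forces in N, time in s.
With the tool pointing down it reaches from about 0.425 to 0.95 m from the base axis. Payload 4.7 kg.
Tool frame: the origin (TCP) lies midway between the tips of the shut fingers; the grasp point (between the pads) lies ctrl.grasp_offset behind it (ctrl.grasp_offset is the distance from the TCP to the grasp point, in m); z points along the fingers, y is the line along which they close (so a half turn about z gives the same grasp; the last joint's range is limited). The gripper opens to 87 mm and grips with 3 to 60 N. Pads are 19 mm wide; open, the fingers measure 117 mm over their backs; the gripper's body (75 mm by 190 mm) begins 51 mm behind the grasp point.
Start: joints at [1.19, 0.469, -0.049, 1.532, 0.024, 1.141, -0.082], TCP at [0.233, -0.634, 0.223] pointing down, gripper open.
Joint ranges: [-2.59, 2.59], [-0.33, 1.99], [-1.39, 1.29], [0.1, 2.45], [-1.04, 4.18], [0.21, 1.99], [-2.66, 2.66]. Speed limits (rad/s): [2.57, 2.57, 3.14, 3.14, 3.14, 3.14, 3.14].

## Interface

Orientations are given as [roll, pitch, yaw] about the fixed x, y, z axes, in that order (R = Rz(yaw) Ry(pitch) Rx(roll)).
In Python, from station import ctrl gives the robot as it stands.
- The arm moves only by the tool servo_tool, never from a script. Its argument "steps" is one flat list of numbers, 4 for each row, row after row: the shift along the tool's x, y, z in m, then the turn about the tool's z in rad. A call has 1 to 5 rows; each row shifts and turns the commanded pose from where the row before left it, along the tool's axes as they then stand; what a row does not reach is not made up. A row lasts 1/12 s, in which the tool goes at most 41.7 mm and 7.16 degrees, less where a joint would pass 70% of its speed; a pose out of reach is approached as far as the arm can. A call with a gripper value outside its range is refused whole. "jaw" is the opening, from 0 (shut) to 1 (fully open), set as the call begins (left out, the last holds). The fingers move at their own pace and stop on an object; the grip force is fixed at half the most. Time passes only in rows, so rows that do not move let the fingers close. It gives the time, the measured TCP pose, the force, the opening and the grip force at its end, in the units of the state.
- ctrl.observe(): the state, without advancing time (a new reading comes with each control period).
- ctrl.grab_frame(name): name is "side" or "top" or "wrist"; returns a dict with "frame" (400x640x3 uint8, red, green, blue), "fov_y" (degrees; the focal length in pixels is half the picture's height over the tangent of half this angle, whatever the lens; pixels are square), "cx", "cy" (the principal point, pixels), "pose" (4x4, takes a point from camera to world coordinates). Camera axes: x right, y down, z forward; pixel columns grow to the right and rows downward; lengths in m; the calibration is good to about 2 mm. The wrist camera is an equidistant fisheye: a pixel r from the principal point sees the ray r / f radians off the axis. A picture is of the moment at which its call begins. There is no depth.
- ctrl.job_done(): hands the job in; it is judged then, once.
Trained networks look in a picture, given as the dict that the camera call returned (one of the last four; its "shot" number tells which), for a name from the list of things; names that differ only in an ending like _2 or _b are one class to them, and where a whole thing is asked for, a point or a joint stands for the part that bears it (a point fixed in the world has none). Each returns a list of dicts, best first, with "p" (0 to 1); they miss things now and then, are a little off and sometimes report something else, mostly with a low value. They report only what shows in the picture. A call takes as long as a camera call. They do not tell look-alikes from the thing itself.
- ctrl.spot_in(name, picture): "centre" ([column, row] in pixels, amid what is visible of it).
The state is a dict: "t": time; "joint_pos": joint angles; "joint_vel": joint speeds; "joint_torque": joint torques, N m; "position": TCP position; "eef_rot": TCP orientation; "ft_force": force on the tool from outside, world axes, zero at the start; "moment": the same for the moment, N m; "gripper_width": finger opening in m; "grasp_force": force on a finger pad.
Only numpy, scipy, OpenCV 4.12 (cv2) and the standard library are available. Lean on these libraries where they do the work, as an engineer would, in place of code of your own. Each camera call takes 0.05 s, during which the arm holds its last target. There are 200 camera calls.

## Task

The lid of the wooden tool box is to be held half open while its stay is fitted. Pick up the plain straight dowel lying beside the box, push it through the steel eye on the closed lid so that it sticks out on the far side, and lift the lid by the dowel to 45 degrees, then finish holding it still there: the program ends with the gripper still gripping the dowel and the dowel carrying the lid. Do not push on the lid, eye or box with the gripper itself, and leave the other loose things where they are.

Things in the scene. Friction and masses are not known exactly. Their poses are not given: they have to be found in the camera images.
- tool_box: Open wooden box, fixed to the bench: 200 mm deep (its x), 220 mm wide (its y), 98 mm high, walls 10 mm. Origin at the centre of its underside; its -x side is the front, its +x side carries the hinge; the frame turns with the box. A whetstone lies fixed inside.
- box_lid (a joint): Angle of the hinged lid, rad: 0 closed (level), grows as the front edge rises (45 degrees = 0.785), stop at 1.8. No spring: the lid (about 0.3 kg) falls shut when let go. Wooden board 12 mm thick, 210 mm deep, 228 mm wide, from the hinge to 6 mm past the box's front face; closed, its underside is at z = 99 mm, its top at 111 mm.
- lid_eye (a point): Centre of the 30 mm round hole in the upright steel eye plate on the lid's top, midway across. The hole runs along the point's y axis = box's y, parallel to the hinge; open from both sides. Plate 8 mm thick (y), 50 mm wide (x), top 70 mm above the lid's top. Hole centre: 45 mm above the lid's top, 180 mm in front of the hinge, 57 mm above it; at z = 156 mm when closed. Moves with the lid.
- lid_hinge (a point): Point on the lid's hinge axis, midway across the width, at the upper rear edge of the box, 99 mm above the table. The axis is the point's y axis; the frame turns with the lid.
- rod: Plain straight pale wooden dowel of even thickness, 136 mm long, 16 mm thick (behaves as a bar 14 mm wide and 16 mm high), about 40 g, lying loose on the table left or right of the box. Origin at the middle of its length on its underside (8 mm below its centreline); its own y axis runs along it, z up. Both ends are alike.
- handle_blank: Bystander, to be left alone: turned wooden tool handle with a thinner tenon at one end, 179 mm long, 22 mm thick, lying on the side of the box where the dowel is not. Origin mid-length on its underside, y along it.
- wax_tin: Bystander, to be left alone: round white tin, 68 mm across, 43 mm high, behind and to the right of the box. Origin at the centre of its underside.
- iron_block: Bystander, to be left alone: dark iron block 28 x 63 x 19 mm, behind and to the left of the box. Origin at the centre of its underside.
Not all that is in view belongs to the job. Of the things like the rod, leave any that is yellow; of the rest the larger one is meant.

How it is judged:
On the way:
1. the dowel is through the eye (showing on both sides) while the lid is still down (x of lid_eye in the frame of rod between -0.014 and 0.014 m and z of lid_eye in the frame of rod between -0.006 and 0.022 m and y of lid_eye in the frame of rod between -0.06 and 0.06 m and angle between the y axis of rod and the y axis of lid_eye, either way round below 0.8 rad and value of joint box_lid below 0.15 rad), for 0.2 s.
At the end, for the whole second after the job is handed in: Dowel through the eye (its centre at least 8 mm in from either dowel end), lid at 45 degrees within 6 (0.68 to 0.89 rad) and still (under 0.05 rad/s), fingers gripping the dowel (over 1 N), dowel carrying the lid (over 0.3 N), gripper and arm off lid and box (under 0.5 N) (x of lid_eye in the frame of rod between -0.014 and 0.014 m and z of lid_eye in the frame of rod between -0.006 and 0.022 m and y of lid_eye in the frame of rod between -0.06 and 0.06 m and angle between the y axis of rod and the y axis of lid_eye, either way round below 0.8 rad and value of joint box_lid between 0.68 and 0.89 rad and velocity of joint box_lid between -0.05 and 0.05 rad/s and contact force between the fingers and rod above 1 N and contact force between rod and tool_box above 0.3 N and contact force between each of the fingers, the arm and tool_box below 0.5 N); the arm keeps its last pose, push and grip.
It fails at once if the gripper or arm pushes on the box, lid or eye with more than 5 N (contact force between any of the fingers, the arm and tool_box above 5 N).
It fails at once if the tool handle, wax tin or iron block is moved more than 30 mm (distance of any of handle_blank, wax_tin, iron_block from where it was at the start of the episode above 0.03 m).
It also fails if it takes over 53 s, if anything falls off the work surface, if the arm or the gripper's body presses on something with over 40 N, if the wrist force passes 120 N, or if a joint passes its speed limit or range.

## Working session

There is one attempt and no reset: what is moved stays moved. The work goes in short steps, Python scripts to look and compute and a tool call to move; the robot and the scene stay as the last step left them, time stands still between calls to the robot, and variables do not carry over. Pictures are saved under pics/ and viewed, at most 10 in all, crops included, and the job is handed in when it is done.

Besides the shell and the picture viewer there is one more tool, called after ">>>" as name(argument=value, ...) on one line, values as JSON. servo_tool: Moves the arm, as the interface text tells. Its arguments: {"type":"object","properties":{"steps":{"type":"array","items":{"type":"number"}},"jaw":{"type":"number"}},"required":["steps"]}

```bash
mkdir -p pics
cat > h.py <<'E'
import numpy as np, cv2
from station import ctrl
def ray(p,c):
    f=200/np.tan(np.radians(p["fov_y"])/2); d=np.array([(c[0]-p["cx"])/f,(c[1]-p["cy"])/f,1.]); T=np.array(p["pose"])
    return T[:3,3],T[:3,:3]@d
def onz(p,c,z):
    o,d=ray(p,c); return (o+d*(z-o[2])/d[2])
def proj(p,X):
    f=200/np.tan(np.radians(p["fov_y"])/2); T=np.array(p["pose"]); q=T[:3,:3].T@(np.array(X)-T[:3,3]); return q[:2]/q[2]*f+[p["cx"],p["cy"]]
def save(p,n): cv2.imwrite("pics/"+n,cv2.cvtColor(p["frame"],cv2.COLOR_RGB2BGR))
E
python3 - <<'E'
from h import *
import pickle
s=ctrl.observe();print({k:np.round(v,3) for k,v in s.items()},ctrl.grasp_offset)
for n in("top","side"):
    p=ctrl.grab_frame(n);save(p,n+"0.png");pickle.dump(p,open(n+".pkl","wb"));print(n,p["fov_y"],p["cx"],p["cy"],np.round(p["pose"],3).tolist())
    for k,z in(("rod",.008),("lid_eye",.156),("tool_box",.1),("handle_blank",.011),("wax_tin",.04),("iron_block",.019)):
        for d in ctrl.spot_in(k,p)[:4]: print(k,np.round(d["centre"],1),round(d["p"],2),onz(p,d["centre"],z).round(3))
E
```

```text
{'t': np.float64(0.0), 'joint_pos': array([ 1.19 ,  0.469, -0.049,  1.534,  0.024,  1.141, -0.082]), 'joint_vel': array([ 0.002, -0.001,  0.   ,  0.   ,  0.   , -0.   , -0.001]), 'joint_torque': array([ 0.0000e+00, -5.0798e+01, -8.1000e-02, -2.3616e+01, -6.1000e-02,
        3.8000e-02,  0.0000e+00]), 'position': array([ 0.232, -0.633,  0.221]), 'eef_rot': array([-3.14 ,  0.   ,  0.352]), 'ft_force': array([-0.008, -0.101, -0.03 ]), 'moment': array([ 0.01 , -0.001,  0.008]), 'grasp_force': np.float64(0.0), 'gripper_width': np.float64(0.087)} 0.0187
top 54.054374808203015 314.4682042379224 196.82447980984972 [[-0.012, -0.992, 0.128, 0.449], [-1.0, 0.01, -0.02, 0.017], [0.019, -0.128, -0.992, 1.15], [0.0, 0.0, 0.0, 1.0]]
rod [190.8 182.2] 0.71 [0.643 0.357 0.008]
rod [217.9 262.8] 0.61 [0.408 0.273 0.008]
rod [201.4 229.8] 0.5 [0.503 0.322 0.008]
lid_eye [308.2 206.9] 0.6 [0.551 0.014 0.156]
tool_box [309.1 206.4] 0.71 [0.558 0.011 0.1  ]
tool_box [431.9 247.1] 0.5 [ 0.445 -0.316  0.1  ]
handle_blank [428.8 250.7] 0.78 [ 0.435 -0.335  0.011]
wax_tin [394.6 151.7] 0.95 [ 0.722 -0.24   0.04 ]
iron_block [224.6 153.1] 0.5 [0.726 0.257 0.019]
side 49.25071424254024 317.93458727072664 189.52927614600674 [[-0.823, -0.221, 0.523, -0.06], [-0.568, 0.317, -0.76, 0.912], [0.002, -0.922, -0.387, 0.592], [0.0, 0.0, 0.0, 1.0]]
rod [264.3 292. ] 0.56 [0.493 0.317 0.008]
rod [203.3 278.6] 0.55 [0.644 0.358 0.008]
lid_eye [320.  200.8] 0.62 [0.485 0.111 0.156]
tool_box [316.2 218.6] 0.77 [0.501 0.104 0.1  ]
handle_blank [410.5 198.5] 0.84 [ 0.433 -0.341  0.011]
handle_blank [318.2 217.9] 0.74 [ 0.601 -0.05   0.011]
handle_blank [211.  246.9] 0.72 [0.735 0.251 0.011]
wax_tin [322.2 179.2] 0.59 [ 0.727 -0.257  0.04 ]
wax_tin [319.5 201.2] 0.18 [ 0.63  -0.099  0.04 ]
iron_block [320.7 199.7] 0.65 [ 0.66  -0.149  0.019]
iron_block [212.4 247.9] 0.56 [0.717 0.261 0.019]
```

View pics/top0.png

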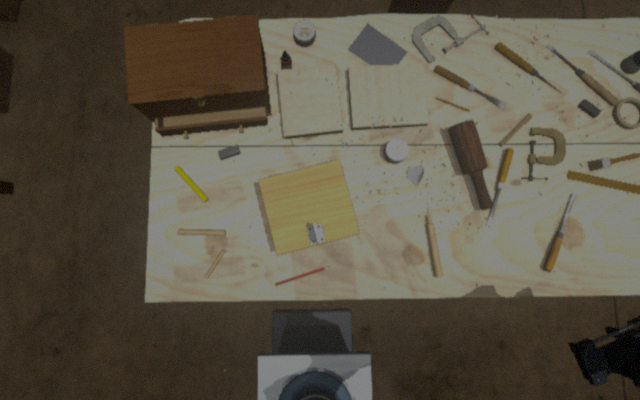

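View pics/side0.png

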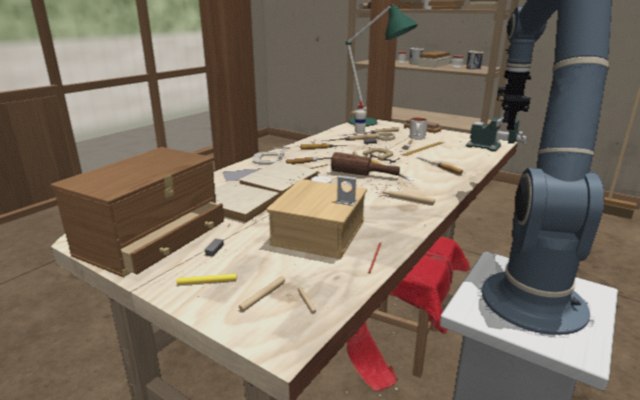

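The top view shows the box at about (308,206), with the eye near (317,232). Rod look-alikes are:
- yellow dowel at (191,183): excluded because it is yellow
- large pale dowel at (202,232)
- small pale dowel at (215,263)
- red stick at (300,276), thin

The large pale one at (202,232) is the larger non-yellow dowel, so it fits. I'll confirm it in a crop and measure.

Run:
```python
from h import *
import pickle
t=pickle.load(open("top.pkl","rb"));s=pickle.load(open("side.pkl","rb"))
b=lambda p:cv2.cvtColor(p["frame"],cv2.COLOR_RGB2BGR)
c1=cv2.resize(b(t)[155:285,165:245],None,fx=4,fy=4,interpolation=cv2.INTER_CUBIC)
c2=cv2.resize(b(t)[155:285,252:362],None,fx=4,fy=4,interpolation=cv2.INTER_CUBIC)
cv2.imwrite("pics/crop1.png",np.hstack([c1,c2]))
c3=cv2.resize(b(s)[170:320,230:380],None,fx=4,fy=4,interpolation=cv2.INTER_CUBIC)
cv2.imwrite("pics/crop2.png",c3)
```

```text
(no output)
```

View pics/crop1.png

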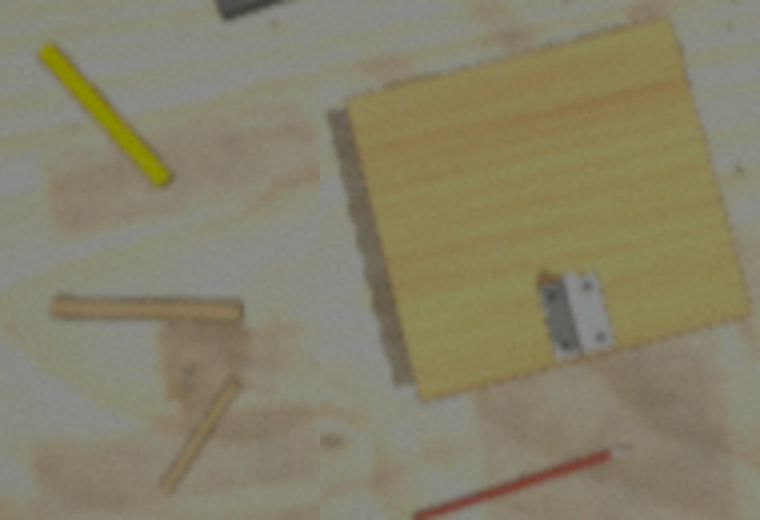

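View pics/crop2.png

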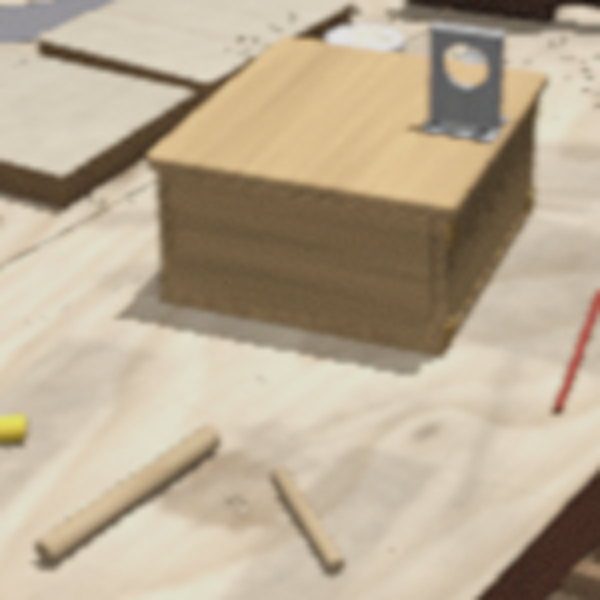

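The crops confirm it. The target is the pale dowel, with ends at top-view pixels (178.75,231.25) and (225.5,232.75). The small dowel is shorter and thinner. The eye hole is at side-view pixel (347,186). Next I'll fit the poses.

Run:
```python
from h import *
import pickle
from scipy.optimize import least_squares
t=pickle.load(open("top.pkl","rb"));s=pickle.load(open("side.pkl","rb"))
# box frame coords: hinge x=+.1, lid x from -.106..+.104, y +-.114
BL,BR,FR,FL=[.102,.114,.111],[.102,-.114,.111],[-.106,-.114,.111],[-.106,.114,.111]
obs=[(t,BL,(258.25,180)),(t,BR,(339,160)),(t,FR,(359.5,233.75)),(t,FL,(277,255)),
(s,BL,(267.5,210)),(s,BR,(301,180)),(s,FR,(366.75,188)),(s,FL,(343,222)),(s,[-.08,0.004,.156],(347,186.25))]
def W(q,P):
    c,n=np.cos(q[2]),np.sin(q[2]);return [q[0]+c*P[0]-n*P[1],q[1]+n*P[0]+c*P[1],P[2]]
f=lambda q:np.concatenate([proj(p,W(q,P))-c for p,P,c in obs])
r=least_squares(f,[.55,.01,.2],loss="soft_l1");q=r.x
print("box",q.round(4),np.round(f(q).reshape(-1,2),1).tolist());print("eye",np.round(W(q,[-.08,0,.156]),4),"hinge",np.round(W(q,[.1,0,.099]),4))
a,b=[onz(t,c,.008) for c in((178.75,231.25),(225.5,232.75))]
print("rod top",a.round(4),b.round(4),np.linalg.norm(a-b))
# side ends crop2 (40,550),(215,437)
e=[(240.5,307.5),(283.5,279)]
c,d=[onz(s,k,.008) for k in e];print("rod side",c.round(4),d.round(4),np.linalg.norm(c-d),[(proj(s,k)).round(1) for k in(a,b)])
```

```text
box [0.5567 0.0127 0.2448] [[-0.5, 0.5], [0.7, -0.3], [0.8, 0.5], [-0.4, 1.4], [-1.4, -1.5], [-0.7, -1.5], [0.2, -0.1], [0.1, -0.5], [-0.3, 0.6]]
eye [ 0.4791 -0.0067  0.156 ] hinge [0.6537 0.0369 0.099 ]
rod top [0.4994 0.3874 0.008 ] [0.4935 0.2529 0.008 ] 0.1345823519778974
rod side [0.4988 0.3861 0.008 ] [0.4899 0.2531 0.008 ] 0.13324269527751112 [array([239.9, 307.7]), array([282.4, 278.5])]
```

```bash
cat > plan.py <<'E'
import numpy as np
from h import ctrl
def plan(wps,vmax=.04,amax=.115,start=None):
    """wps: world (x,y,z,yaw) TCP waypoints -> rows in tool axes, 5 rows per line"""
    if start is None:
        s=ctrl.observe();start=[*s["position"],s["eef_rot"][2]]
    cur=np.array(start,float);rows=[]
    for w in np.array(wps,float):
        d=w-cur;n=int(np.ceil(max(np.linalg.norm(d[:3])/vmax,abs(d[3])/amax,1)-1e-6))
        for i in range(n):
            st=(w-cur)/(n-i);c,k=np.cos(cur[3]),np.sin(cur[3])
            r=np.round([c*st[0]+k*st[1],k*st[0]-c*st[1],-st[2],-st[3]],4);rows.append(r)
            cur+=[c*r[0]+k*r[1],k*r[0]-c*r[1],-r[2],-r[3]]
    for i in range(0,len(rows),5):print(",".join("%g"%v for r in rows[i:i+5] for v in r))
    print(len(rows),"rows")
E
python3 - <<'E'
from plan import *
plan([(.5,-.1,.26,.9),(.4976,.355,.20,1.527)])
E
```

```text
0.029,-0.0273,-0.0025,-0.0365,0.03,-0.0262,-0.0025,-0.0366,0.0309,-0.0251,-0.0025,-0.0365,0.0318,-0.0239,-0.0025,-0.0366,0.0326,-0.0227,-0.0025,-0.0365
0.0335,-0.0215,-0.0025,-0.0366,0.0342,-0.0203,-0.0025,-0.0365,0.0349,-0.019,-0.0025,-0.0366,0.0356,-0.0177,-0.0025,-0.0365,0.0363,-0.0164,-0.0025,-0.0366
0.0368,-0.0151,-0.0025,-0.0365,0.0374,-0.0138,-0.0025,-0.0366,0.0378,-0.0124,-0.0025,-0.0365,0.0382,-0.011,-0.0024,-0.0366,0.0387,-0.0096,-0.0025,-0.0365
0.0296,-0.0237,0.005,-0.0523,0.0308,-0.0221,0.005,-0.0522,0.0319,-0.0205,0.005,-0.0523,0.0329,-0.0188,0.005,-0.0522,0.0338,-0.0171,0.005,-0.0523
0.0347,-0.0153,0.005,-0.0522,0.0355,-0.0135,0.005,-0.0523,0.0361,-0.0116,0.005,-0.0522,0.0366,-0.0097,0.005,-0.0523,0.0371,-0.0077,0.005,-0.0522
0.0375,-0.0058,0.005,-0.0523,0.0377,-0.0038,0.005,-0.0522
27 rows
```

>>> servo_tool(steps=[0.029,-0.027,-0.003,-0.037,0.03,-0.026,-0.003,-0.037,0.031,-0.025,-0.003,-0.037,0.032,-0.024,-0.003,-0.037,0.033,-0.023,-0.003,-0.037], jaw=1)

```text
t: 1.12
position: [0.3228, -0.4539, 0.2378]
eef_rot: [3.141, 0.0, 0.538]
ft_force: [0.7, -1.0, -0.7]
gripper_width: 0.0872
grasp_force: 0.0
```

>>> servo_tool(steps=[0.034,-0.022,-0.003,-0.037,0.034,-0.02,-0.003,-0.037,0.035,-0.019,-0.003,-0.037,0.036,-0.018,-0.003,-0.037,0.036,-0.016,-0.003,-0.037])

```text
t: 1.53
position: [0.4118, -0.2752, 0.2531]
eef_rot: [3.141, -0.0, 0.724]
ft_force: [0.9, 0.2, -0.6]
gripper_width: 0.0868
grasp_force: 0.0
```

>>> servo_tool(steps=[0.037,-0.015,-0.003,-0.037,0.037,-0.014,-0.003,-0.037,0.038,-0.012,-0.003,-0.037,0.038,-0.011,-0.003,-0.037,0.039,-0.01,-0.003,-0.037])

```text
t: 1.95
position: [0.4998, -0.0969, 0.2682]
eef_rot: [3.14, 0.0, 0.908]
ft_force: [0.5, -0.1, 0.5]
gripper_width: 0.0869
grasp_force: 0.0
```

Tracking is good.

>>> servo_tool(steps=[0.03,-0.024,0.005,-0.052,0.031,-0.022,0.005,-0.052,0.032,-0.021,0.005,-0.052,0.033,-0.019,0.005,-0.052,0.034,-0.017,0.005,-0.052])

```text
t: 2.37
position: [0.4968, 0.094, 0.2427]
eef_rot: [3.141, -0.0, 1.169]
ft_force: [0.5, -1.0, -1.2]
gripper_width: 0.0873
grasp_force: 0.0
```

>>> servo_tool(steps=[0.035,-0.015,0.005,-0.052,0.036,-0.014,0.005,-0.052,0.036,-0.012,0.005,-0.052,0.037,-0.01,0.005,-0.052,0.037,-0.008,0.005,-0.052])

```text
t: 2.78
position: [0.4941, 0.2848, 0.2175]
eef_rot: [3.141, -0.0, 1.429]
ft_force: [1.1, -0.9, -0.4]
gripper_width: 0.0869
grasp_force: 0.0
```

>>> servo_tool(steps=[0.037,-0.006,0.01,-0.052,0.037,-0.004,0.01,-0.052,0,0,0,0])

```text
t: 3.03
position: [0.4892, 0.3657, 0.1961]
eef_rot: [-3.137, -0.005, 1.542]
ft_force: [0.2, -0.3, 0.1]
gripper_width: 0.0871
grasp_force: 0.0
```

Run:
```python
from plan import *
print(ctrl.observe()["position"],ctrl.observe()["eef_rot"])
plan([(.4976,.355,.06,1.527),(.4976,.355,.003,1.527)],vmax=.03)
```

```text
[0.4892084  0.365715   0.19605733] [-3.13740029 -0.00530797  1.54205404]
-0.0021,0.0017,0.0272,0.003,-0.0021,0.0018,0.0272,0.003,-0.0021,0.0017,0.0272,0.003,-0.0021,0.0018,0.0272,0.003,-0.002,0.0018,0.0273,0.0031
-0,-0,0.0285,-0,-0,-0,0.0285,-0
7 rows
```

>>> servo_tool(steps=[-0.002,0.002,0.027,0.003,-0.002,0.002,0.027,0.003,-0.002,0.002,0.027,0.003,-0.002,0.002,0.027,0.003,-0.002,0.002,0.027,0.003])

```text
t: 3.45
position: [0.5029, 0.3468, 0.0615]
eef_rot: [3.141, 0.0, 1.515]
ft_force: [0.8, 0.1, -0.2]
gripper_width: 0.0868
grasp_force: 0.0
```

>>> servo_tool(steps=[0,0,0,0,0,0,0,0])

```text
t: 3.62
position: [0.5021, 0.3465, 0.0617]
eef_rot: [-3.139, 0.002, 1.515]
ft_force: [-0.2, 0.2, 0.3]
gripper_width: 0.0869
grasp_force: 0.0
```

Run:
```python
from plan import *
from h import *
s=ctrl.observe();print(s["position"],s["eef_rot"])
plan([(.4976,.355,.003,1.527)],vmax=.02)
p=ctrl.grab_frame("wrist");save(p,"wrist1.png")
```

```text
[0.5020895  0.3464937  0.06172316] [-3.13944045e+00  1.70668947e-03  1.51523929e+00]
0.0027,-0.0017,0.0196,-0.0039,0.0028,-0.0016,0.0196,-0.0039,0.0028,-0.0016,0.0195,-0.004
3 rows
```

View pics/wrist1.png

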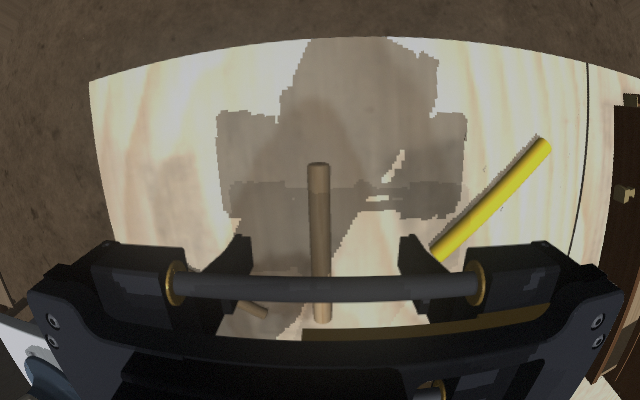

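The dowel (column 318) lies midway between the fingers (245 to 405), and the yellow dowel is clear of the right finger. I'll descend and grip.

>>> servo_tool(steps=[0.003,-0.001,0.019,-0.004,0.003,-0.001,0.019,-0.004,0.003,-0.001,0.019,-0.004,0,0,0,0])

```text
t: 4.0
position: [0.4991, 0.3568, 0.0049]
eef_rot: [-3.14, 0.001, 1.529]
ft_force: [0.2, -0.7, -0.4]
gripper_width: 0.0871
grasp_force: 0.0
```

>>> servo_tool(steps=[0,0,0,0,0,0,0,0,0,0,0,0,0,0,0,0,0,0,0,0], jaw=0)

```text
t: 4.42
position: [0.5007, 0.3567, 0.0067]
eef_rot: [3.14, -0.001, 1.527]
ft_force: [0.5, -0.2, -0.2]
gripper_width: 0.0613
grasp_force: 0.0
```

>>> servo_tool(steps=[0,0,0,0,0,0,0,0,0,0,0,0,0,0,0,0,0,0,0,0])

```text
t: 4.83
position: [0.5, 0.3564, 0.0055]
eef_rot: [-3.142, 0.0, 1.528]
ft_force: [-0.9, -0.1, 0.4]
gripper_width: 0.028
grasp_force: 0.0
```

>>> servo_tool(steps=[0,0,0.003,0,0,0,0,0,0,0,0,0,0,0,0,0,0,0,0,0])

```text
t: 5.25
position: [0.5, 0.3565, 0.0024]
eef_rot: [-3.142, 0.0, 1.528]
ft_force: [0.1, 0.3, 0.1]
gripper_width: 0.0138
grasp_force: 30.0
```

>>> servo_tool(steps=[0,0,0,0,0,0,0,0,0,0,0,0])

```text
t: 5.5
position: [0.5001, 0.3565, 0.0026]
eef_rot: [3.141, 0.0, 1.528]
ft_force: [-0.2, -0.5, -0.3]
gripper_width: 0.0141
grasp_force: 30.0
```

Run:
```python
from plan import *
plan([(.50,.3565,.08,1.528),(.4478,.1184,.1505,1.8156)],vmax=.036)
```

```text
0,-0,-0.0258,-0.0001,0,-0,-0.0258,-0.0001,0,-0.0001,-0.0258,-0,-0.03,-0.0052,-0.0088,-0.036,-0.0298,-0.0063,-0.0088,-0.0359
-0.0296,-0.0074,-0.0088,-0.036,-0.0293,-0.0084,-0.0088,-0.0359,-0.0289,-0.0095,-0.0088,-0.036,-0.0286,-0.0105,-0.0088,-0.0359,-0.0282,-0.0116,-0.0089,-0.036
-0.0277,-0.0126,-0.0088,-0.0359
11 rows
```

>>> servo_tool(steps=[0,0,-0.03,0,0,0,-0.03,0,0,0,-0.03,0,0,0,-0.03,0,0,0,-0.028,0])

```text
t: 5.92
position: [0.4999, 0.3566, 0.1523]
eef_rot: [3.141, -0.0, 1.528]
ft_force: [0.6, -1.0, -0.2]
gripper_width: 0.0137
grasp_force: 30.0
```

Run:
```python
from plan import *
plan([(.4478,.1184,.1505,1.8156)],vmax=.03)
```

```text
-0.0267,-0.0047,0.0002,-0.032,-0.0265,-0.0055,0.0002,-0.0319,-0.0263,-0.0063,0.0002,-0.032,-0.0261,-0.0072,0.0002,-0.0319,-0.0259,-0.008,0.0002,-0.032
-0.0256,-0.0088,0.0002,-0.0319,-0.0253,-0.0097,0.0002,-0.032,-0.025,-0.0104,0.0002,-0.0319,-0.0247,-0.0113,0.0002,-0.032
9 rows
```

>>> servo_tool(steps=[-0.027,-0.005,0,-0.032,-0.027,-0.005,0,-0.032,-0.026,-0.006,0,-0.032,-0.026,-0.007,0,-0.032,-0.026,-0.008,0,-0.032])

```text
t: 6.33
position: [0.4712, 0.2226, 0.1506]
eef_rot: [3.141, 0.0, 1.69]
ft_force: [-0.5, -0.4, -0.0]
gripper_width: 0.0136
grasp_force: 30.0
```

>>> servo_tool(steps=[-0.026,-0.009,0,-0.032,-0.025,-0.01,0,-0.032,-0.025,-0.01,0,-0.032,-0.022,-0.011,0,-0.032,0,0,0,0])

```text
t: 6.75
position: [0.4468, 0.1148, 0.1498]
eef_rot: [-3.138, 0.004, 1.81]
ft_force: [-0.7, -0.5, 0.6]
gripper_width: 0.0138
grasp_force: 30.0
```

Run:
```python
from plan import *
from h import *
s=ctrl.observe();print(s["position"],s["eef_rot"])
b=[]
for n,x,y in(("side",250,120),("top",260,170)):
    p=ctrl.grab_frame(n);b.append(cv2.resize(cv2.cvtColor(p["frame"],cv2.COLOR_RGB2BGR)[y:y+130,x:x+130],(399,520),interpolation=cv2.INTER_CUBIC) if 0 else cv2.resize(cv2.cvtColor(p["frame"],cv2.COLOR_RGB2BGR)[y:y+130,x:x+130],(400,400),interpolation=cv2.INTER_CUBIC))
cv2.imwrite("pics/ins.png",np.hstack(b))
```

```text
[0.44679116 0.11482077 0.14978624] [-3.13803768  0.00418872  1.81030692]
```

View pics/ins.png

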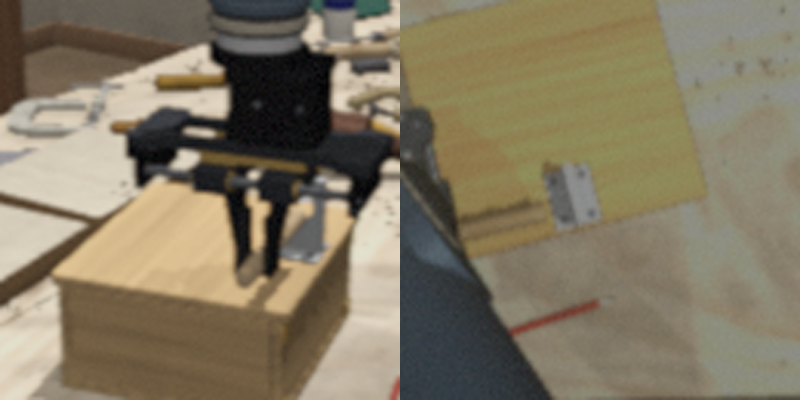

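Run:
```python
from h import *
p=ctrl.grab_frame("top");s=ctrl.observe()
c=lambda u:np.round((u-[260,170])*400/130+[400,0])
q=(.5567,.0127,.2448)
def W(P):
    a,n=np.cos(q[2]),np.sin(q[2]);return [q[0]+a*P[0]-n*P[1],q[1]+n*P[0]+a*P[1],P[2]]
for P in([-.105,.004,.181],[-.055,.004,.181],[-.105,.004,.111],[-.055,.004,.111],[-.08,.004,.156]): print(P,c(proj(p,W(P))))
t=s["position"];y=s["eef_rot"][2];d=-np.array([np.cos(y),np.sin(y),0])
for L in(.03,.06,.104): print(L,c(proj(p,t+d*L+[0,0,.0055])))
a,n=np.cos(q[2]),np.sin(q[2]);r=t[:2]-W([-.08,0,0])[:2];print("TCP rel eye in box axes x,y",a*r[0]+n*r[1],-n*r[0]+a*r[1])
print(t,y)
```

```text
[-0.105, 0.004, 0.181] [578. 231.]
[-0.055, 0.004, 0.181] [562. 170.]
[-0.105, 0.004, 0.111] [576. 232.]
[-0.055, 0.004, 0.111] [561. 175.]
[-0.08, 0.004, 0.156] [569. 202.]
0.03 [454. 230.]
0.06 [490. 221.]
0.104 [542. 207.]
TCP rel eye in box axes x,y 0.0012306872820662916 0.13112940468439271
[0.44849831 0.12082918 0.15087192] 1.815241623773618
```

>>> servo_tool(steps=[-0.008,0,0,0,-0.008,0,0,0,-0.008,0,0,0,-0.008,0,0,0,-0.008,0,0,0])

```text
t: 7.32
position: [0.4582, 0.0808, 0.1505]
eef_rot: [-3.141, -0.0, 1.816]
ft_force: [-0.2, -0.7, -1.0]
gripper_width: 0.0141
grasp_force: 30.0
```

Run:
```python
from h import *
s=ctrl.observe();print(s["position"],s["eef_rot"],s["ft_force"],s["moment"])
p=ctrl.grab_frame("top");w=ctrl.grab_frame("wrist")
b=lambda p:cv2.cvtColor(p["frame"],cv2.COLOR_RGB2BGR)
cv2.imwrite("pics/ins2.png",np.hstack([cv2.resize(b(p)[190:260,275:345],(400,400),interpolation=cv2.INTER_CUBIC),cv2.resize(b(w)[:400,120:520],(400,400))]))
```

```text
[0.45820709 0.08083364 0.15045357] [-3.14147165e+00 -2.79289599e-06  1.81569922e+00] [-0.17336938 -0.66889562 -1.04286861] [-0.02216942 -0.16008795  0.02222364]
```

View pics/ins2.png

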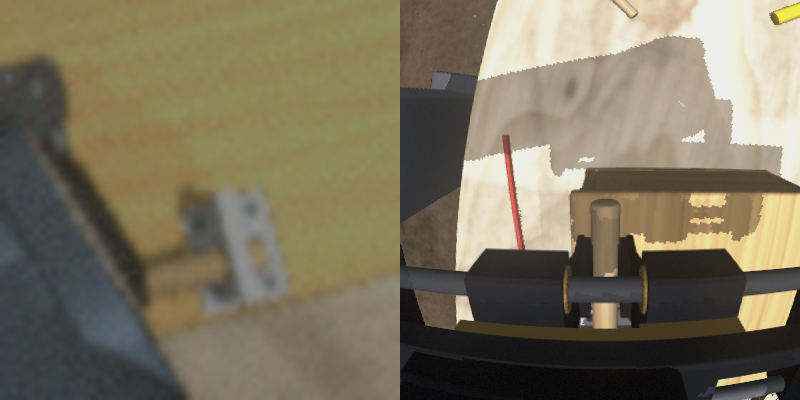

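The dowel enters the hole and its tip shows past the plate at crop pixel (262,250), with no contact force. I'll push on.

>>> servo_tool(steps=[-0.009,0,0,0,-0.009,0,0,0,-0.009,0,0,0,-0.009,0,0,0,0,0,0,0])

```text
t: 7.83
position: [0.4672, 0.0442, 0.1504]
eef_rot: [-3.141, 0.001, 1.812]
ft_force: [-0.3, -0.3, -0.9]
gripper_width: 0.0132
grasp_force: 30.0
```

>>> servo_tool(steps=[0,0,0,0,0,0,0,0,0,0,0,0])

```text
t: 8.08
position: [0.4665, 0.0472, 0.1506]
eef_rot: [3.142, -0.0, 1.817]
ft_force: [-1.0, 0.9, -1.4]
gripper_width: 0.0138
grasp_force: 30.0
```

Run:
```python
from plan import *
from h import *
s=ctrl.observe();print(s["position"],s["eef_rot"],s["ft_force"])
h=np.array([.6537,.0369]);u=np.array([np.cos(.2448),np.sin(.2448)]);v=np.array([-u[1],u[0]])
def tcp(th,off):   # rod centre on eye + off(m) along rising tangent, th lid angle
    c,n=np.cos(th),np.sin(th);x=-.18*c+.057*n;z=.18*n+.057*c
    R=np.hypot(x,z);x,z=x+off*z/R,z-off*x/R
    return [*(h+u*x+v*.054),.099+z-.0055,1.8156]
print(tcp(0,0))
plan([tcp(np.radians(a),o) for a,o in [(0,.006)]+[(a,.006) for a in range(3,46,3)]],vmax=.04)
```

```text
[0.46650611 0.04717359 0.15058048] [ 3.14152195e+00 -1.53096871e-04  1.81659406e+00] [-1.04146464  0.88246551 -1.44961582]
[np.float64(0.46597898917620356), np.float64(0.04566482146379024), np.float64(0.1505), 1.8156]
-0.0013,0.0009,-0.0056,0.001,-0,0.0036,-0.0093,-0,-0,0.004,-0.009,-0,-0,0.0044,-0.0088,-0,-0,0.005,-0.0086,-0
-0,0.0053,-0.0083,-0,-0,0.0058,-0.008,-0,-0,0.0062,-0.0077,-0,-0,0.0066,-0.0074,-0,-0,0.007,-0.007,-0
-0,0.0074,-0.0066,-0,-0,0.0076,-0.0063,-0,-0,0.008,-0.0058,-0,-0,0.0083,-0.0054,-0,-0,0.0086,-0.005,-0
-0,0.0088,-0.0045,-0
16 rows
```

>>> servo_tool(steps=[0,0.001,-0.006,0,0,0.002,-0.005,0,0,0.002,-0.005,0,0,0.004,-0.009,0,0,0.004,-0.009,0])

```text
t: 8.5
position: [0.4801, 0.0506, 0.1856]
eef_rot: [3.14, -0.001, 1.817]
ft_force: [3.2, 1.6, -4.1]
gripper_width: 0.0133
grasp_force: 30.0
```

>>> servo_tool(steps=[0,0.005,-0.009,0,0,0.005,-0.008,0,0,0.006,-0.008,0,0,0.006,-0.008,0,0,0.007,-0.007,0])

```text
t: 8.92
position: [0.5073, 0.0572, 0.2252]
eef_rot: [-3.14, -0.0, 1.816]
ft_force: [0.5, 1.7, -3.9]
gripper_width: 0.0137
grasp_force: 30.0
```

```bash
cat > lid.py <<'E'
from plan import *
h=np.array([.6537,.0369]);u=np.array([np.cos(.2448),np.sin(.2448)]);v=np.array([-u[1],u[0]])
def tcp(th,off):
    c,n=np.cos(th),np.sin(th);x=-.18*c+.057*n;z=.18*n+.057*c
    R=np.hypot(x,z);x,z=x+off*z/R,z-off*x/R
    return [*(h+u*x+v*.054),.099+z-.0055,1.8156]
s=ctrl.observe();p=s["position"];x=(p[:2]-h)@u;z=p[2]+.0055-.099
print(p.round(4),s["ft_force"].round(1),"R",np.hypot(x,z),"(.1888) lid deg est",np.degrees(np.arctan2(z,-x)-np.arctan2(.057,.18)-.006/.1888),"along",(p[:2]-h)@v)
E
python3 - <<'E'
from lid import *
plan([tcp(np.radians(a),.006) for a in (28,31,34,37,40,42.5,44,45)],vmax=.04)
E
```

```text
[0.5073 0.0572 0.2252] [ 0.5  1.7 -3.9] R 0.19012225351378817 (.1888) lid deg est 24.452384245762534 along 0.055156383655399446
-0.0012,0.0092,-0.0073,0.0001,0,0.0075,-0.0065,-0,0,0.0078,-0.0061,-0,0,0.0081,-0.0057,-0,0,0.0083,-0.0053,-0
0,0.0072,-0.004,-0,0,0.0044,-0.0023,-0,0,0.003,-0.0014,-0
8 rows
```

>>> servo_tool(steps=[0,0.009,-0.007,0,0,0.008,-0.006,0,0,0.008,-0.006,0,0,0.008,-0.006,0,0,0.008,-0.005,0])

```text
t: 9.33
position: [0.5478, 0.0665, 0.255]
eef_rot: [-3.141, 0.001, 1.815]
ft_force: [0.4, 0.8, -2.1]
gripper_width: 0.0136
grasp_force: 30.0
```

>>> servo_tool(steps=[0,0.007,-0.004,0,0,0.004,-0.002,0,0,0.002,-0.001,0,0,0,0,0,0,0,0,0])

```text
t: 9.75
position: [0.5595, 0.0697, 0.2613]
eef_rot: [-3.141, 0.0, 1.816]
ft_force: [-0.3, -0.5, -0.7]
gripper_width: 0.0138
grasp_force: 30.0
```

Run:
```python
from lid import *
from h import *
b=lambda p:cv2.cvtColor(p["frame"],cv2.COLOR_RGB2BGR)
p=ctrl.grab_frame("side");w=ctrl.grab_frame("top")
import pickle;pickle.dump((p,w),open("fin.pkl","wb"))
cv2.imwrite("pics/fin.png",np.hstack([cv2.resize(b(p)[100:260,240:400],(400,400),interpolation=cv2.INTER_CUBIC),cv2.resize(b(w)[140:270,245:375],(400,400),interpolation=cv2.INTER_CUBIC)]))
```

```text
[0.5595 0.0697 0.2613] [-0.3 -0.5 -0.7] R 0.18738998536095428 (.1888) lid deg est 44.16521974008733 along 0.05461737552206673
```

View pics/fin.png

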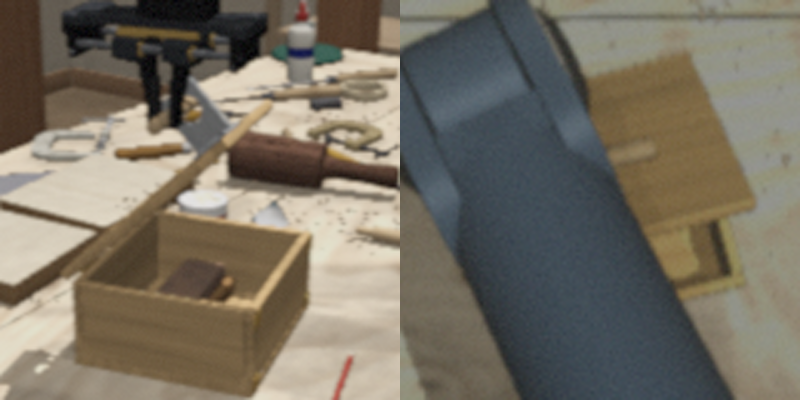

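The lid is open with the dowel through the eye. The lid's front-right corner is at top-view pixel (359.4,206.6). I'll estimate the angle from that corner.

Run:
```python
from lid import *
from h import *
import pickle
p,w=pickle.load(open("fin.pkl","rb"))
def pt(th,a,b,y):
    th=np.radians(th);x=-a*np.cos(th)+b*np.sin(th);z=a*np.sin(th)+b*np.cos(th);return [*(h+u*x+v*y),.099+z]
S=400/160;T=400/130
for th in(38,41,44,47,50):
    print(th,[np.round((proj(w,pt(th,.206,b,-.114))-[245,140])*T+[400,0]) for b in(0,.012)],
     "side FL top,bottom, FR top, plate",[np.round((proj(p,pt(th,*k))-[240,100])*S) for k in((.206,.012,.114),(.206,0,.114),(.206,.012,-.114),(.205,.082,.004),(.155,.082,.004))])
```

```text
[0.5594 0.0696 0.2613] [-0.2 -0.7 -1.7] R 0.18743528784736288 (.1888) lid deg est 44.121077844430694 along 0.05462088783934931
38 [array([760., 230.]), array([759., 219.])] side FL top,bottom, FR top, plate [array([209., 177.]), array([216., 188.]), array([278., 111.]), array([206.,  87.]), array([170., 112.])]
41 [array([759., 220.]), array([758., 209.])] side FL top,bottom, FR top, plate [array([202., 168.]), array([210., 178.]), array([272., 104.]), array([197.,  81.]), array([163., 108.])]
44 [array([758., 210.]), array([756., 198.])] side FL top,bottom, FR top, plate [array([194., 160.]), array([202., 169.]), array([266.,  97.]), array([187.,  75.]), array([155., 104.])]
47 [array([756., 199.]), array([755., 187.])] side FL top,bottom, FR top, plate [array([186., 152.]), array([195., 161.]), array([259.,  90.]), array([177.,  70.]), array([147., 101.])]
50 [array([755., 188.]), array([753., 175.])] side FL top,bottom, FR top, plate [array([178., 144.]), array([187., 153.]), array([252.,  83.]), array([167.,  65.]), array([139.,  98.])]
```

It reads about 42.5°, in tolerance. I'll raise it 2° to centre it, let it settle and hand in.

>>> servo_tool(steps=[0,0.003,-0.0015,0,0,0.003,-0.0015,0,0,0,0,0,0,0,0,0,0,0,0,0])

```text
t: 10.27
position: [0.5656, 0.0715, 0.2646]
eef_rot: [3.142, 0.0, 1.816]
ft_force: [-1.0, -1.2, -1.6]
gripper_width: 0.0134
grasp_force: 30.0
```

>>> servo_tool(steps=[0,0,0,0,0,0,0,0,0,0,0,0,0,0,0,0,0,0,0,0])

```text
t: 10.68
position: [0.5655, 0.0715, 0.2646]
eef_rot: [-3.142, 0.0, 1.816]
ft_force: [-0.2, -1.0, -2.1]
gripper_width: 0.0138
grasp_force: 30.0
```

Run:
```python
from lid import *
print(ctrl.observe()["grasp_force"]); print(ctrl.job_done())
```

```text
[0.5655 0.0715 0.2646] [-0.2 -1.  -2.1] R 0.1876656846341303 (.1888) lid deg est 46.32934696719587 along 0.05490386156282244
29.989787936210632
the job is handed in; nothing more can be done
None
```

I handed the job in with the dowel through the eye and the gripper still gripping it at 30 N, holding the lid at an estimated 44–46°; the hand-in call returned no verdict.

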